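# Depth check of a dry-block heater's well

## Task

Check the depth of the wide well: take the long depth rod (the taller of the two rods in the wooden stands) by its knob and lower it upright into the dry-block heater that has one single wide well, until it bottoms out. Hold it pressed down on the bottom for about two seconds, then let go, leaving it standing in the well. Leave the short rod standing where it is.

Things in the scene. Friction and masses are not known exactly. Their poses are not given: they have to be found in the camera images.
- long_rod: The long depth rod, 120 mm tall, 0.18 kg, upright in a 10 mm deep recess of a square wooden stand (56 mm wide, 16 mm high). Origin: centre of its foot's flat underside; z up the rod. Steel foot 24 mm in diameter, shaft 12 mm, collar 30 mm in diameter 56 to 62 mm above the origin; light grey round knob to grip, 26 mm in diameter, 90 to 120 mm above the origin.
- short_rod: The short depth rod, not to be used: same make, but only 66 mm tall, upright in its own wooden stand of the same kind. Origin: centre of its foot's underside, z up. Which rod is on the left varies.
- well_heater: Fixed dry-block heater with one wide well: white housing 125 x 110 mm, control panel facing its -x; bare aluminium block 90 x 90 mm, top 80 mm above the bench. Origin: centre of the underside; block and well centred 12 mm to its +x. A twin heater on the other side has six narrow 15 mm holes instead, two with vials; sides vary.
- well_bottom (a point): Centre of the flat floor of the wide blind well, 30 mm above the bench; z up. The well is round, 48 mm in diameter and 50 mm deep; its mouth is straight above, level with the block's top, 80 mm above the bench. With the long rod on this floor, the underside of its collar is 6 mm above the block's top.
Mind the look-alikes: they are no part of the job. Leave any red look-alike of the long_rod alone.

How it is judged:
By the outcome, as a careful person would: the job done as asked, in the order asked, and still so for the second after the job is handed in, with the robot touching nothing.
It also fails if it takes over 35 s, if anything falls off the work surface, if the arm or the gripper's body presses on something with over 40 N, if the wrist force passes 120 N, or if a joint passes its speed limit or range.

## Robot

A 6-joint arm with a two-finger parallel gripper is mounted at the origin on the work surface. World frame = base frame: x ahead of the robot, y to its left, z up, the work surface at z = 0. Lengths are in m, angles in rad, forces in N, time in s.
With the tool pointing down it reaches from about 0.3 to 0.75 m from the base axis. Payload 8.5 kg.
Tool frame: the origin (TCP) lies at the very end of the fingers, on their centre line; the grasp point (between the pads) lies 19 mm behind it; x points along the fingers, z is the direction in which the jaws open and shut, and the axes are right-handed (so a half turn about x gives the same grasp; the last joint's range is limited). The gripper opens to 88 mm and grips with 3 to 60 N. Pads are 18 mm wide; open, the fingers measure 123 mm over their backs; the gripper's body (75 mm by 187 mm) begins 45 mm behind the grasp point.
Start: joints at [0.978, 0.381, 1.297, -0, 1.464, -0.215], TCP at [0.203, 0.511, 0.239] pointing down, gripper open.
Joint ranges: [-3.11, 3.11], [-0.89, 2.33], [0.22, 2.48], [-1.42, 4.56], [0.17, 2.85], [-2.88, 2.88]. Speed limits (rad/s): [2.39, 2.39, 3.14, 3.14, 3.14, 3.14].

## Interface

Orientations are given as a unit quaternion [w, x, y, z].
In Python, from cell import manip, inverse_kinematics, sensors, imaging, workorder gives the robot as it stands. Calls block until the motion is done:
- manip.reach(position, orientation): joint-space move of the TCP to a pose.
- manip.servo_line(position, rot=None, v=0.15): straight line of the TCP; rot=None keeps the orientation; v is the mean speed in m/s.
- manip.goto_joints(angles): joint-space move.
- manip.open_gripper() and manip.grab(): open the fingers fully, or close them until they stop; the grip force is fixed at half the most.
- manip.hold(seconds).
- inverse_kinematics(position, orientation): joint angles nearest the present ones, or None.
- sensors.get_obs(): the state.
- imaging.snapshot(name): name is "scene" or "top" or "wrist"; returns a dict with "pixels" (400x640x3 uint8, blue, green, red), "vfov" (degrees; the focal length in pixels is half the picture's height over the tangent of half this angle, whatever the lens; pixels are square), "cx", "cy" (the principal point, pixels), "position" and "attitude" of the camera in the world; the wrist camera has in their place "hand_eye" (4x4, takes a point from camera to tool coordinates, whose origin is the TCP and whose axes are the tool frame's). Camera axes: x right, y up, looking along -z (the intrinsics and any distortion apply to the point x, -y, -z); pixel columns grow to the right and rows downward; lengths in m; the calibration is good to about 2 mm. A picture is of the moment at which its call begins: read the wrist's pose just before it. There is no depth.
A pose or a line that the arm cannot do raises manip.PlanningError and nothing moves.
- workorder.sign_off(): hands the job in, once; it reports no verdict.
The state is a dict: "clock": time; "joint_pos": joint angles; "qvel": joint speeds; "joint_efforts": joint torques, N m; "ee_pos": TCP position; "eef_rot": TCP orientation; "contact_force": force on the tool from outside, world axes, zero at the start; "wrist_torque": the same for the moment, N m; "opening": opening from 0.0 (shut) to 1.0 (fully open).
Only numpy, scipy, OpenCV 4.12 (cv2) and the standard library are available. Lean on these libraries where they do the work, as an engineer would, in place of code of your own. Each camera call takes 0.05 s, during which the arm holds its last target.

## Working session

There is one attempt and no reset: what is moved stays moved. The work goes in short steps, each a Python script; the robot and the scene stay as the last script left them, time stands still between calls to the robot, and variables do not carry over. Pictures are saved under pics/ and viewed, and the job is handed in when it is done.

```bash
ls; mkdir -p pics
python3 - <<'E'
from cell import manip, sensors, imaging
import cv2
for n in ["scene","top","wrist"]:
    s=imaging.snapshot(n); cv2.imwrite(f"pics/{n}0.png",s["pixels"])
    print(n,{k:v for k,v in s.items() if k!="pixels"})
print(sensors.get_obs())
E
```

```text
pics
scene {'vfov': 43.89732574179146, 'cx': 324.4652581832244, 'cy': 198.76518176715084, 'position': array([ 1.21187712, -0.48943463,  0.74300166]), 'attitude': array([0.79133059, 0.37703559, 0.1971202 , 0.43907139])}
top {'vfov': 46.790123440047005, 'cx': 315.47867013383075, 'cy': 205.01568165849122, 'position': array([ 0.36450196, -0.00123263,  0.87152598]), 'attitude': array([-0.70125637, -0.05407431,  0.06569356,  0.70781342])}
wrist {'vfov': 65.61381695483325, 'cx': 320.59453475444536, 'cy': 194.96852252390013, 'hand_eye': array([[-2.66348839e-04,  2.80141308e-01, -9.59958737e-01,
        -1.47013702e-01],
       [-8.63333509e-04,  9.59958349e-01,  2.80141434e-01,
         7.24635085e-02],
       [ 9.99999592e-01,  9.03379891e-04, -1.38284134e-05,
         1.51496577e-03],
       [ 0.00000000e+00,  0.00000000e+00,  0.00000000e+00,
         1.00000000e+00]])}
{'clock': 0.15, 'joint_pos': array([ 9.77685368e-01,  3.81049517e-01,  1.29796204e+00, -1.27006338e-05,
        1.46359803e+00, -2.15310264e-01]), 'qvel': array([-0.00225316, -0.00086647, -0.00288416, -0.0008678 ,  0.00042865,
       -0.0002091 ]), 'joint_efforts': array([ 2.43656905e-03, -4.38084626e+01, -2.24616444e+01,  7.13467598e-02,
        3.43121903e-02, -1.29538535e-04]), 'ee_pos': array([0.20278723, 0.51105215, 0.2383172 ]), 'eef_rot': array([ 0.5846627 , -0.39735445,  0.58532684,  0.39707865]), 'contact_force': array([-0.46671354,  0.0465214 ,  0.11535172]), 'wrist_torque': array([-0.03236149, -0.00082195,  0.03309685]), 'opening': 0.9959520457757538}
```

View pics/scene0.png

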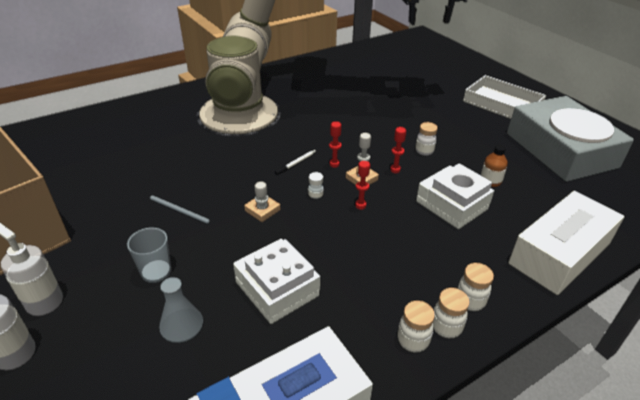

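View pics/top0.png

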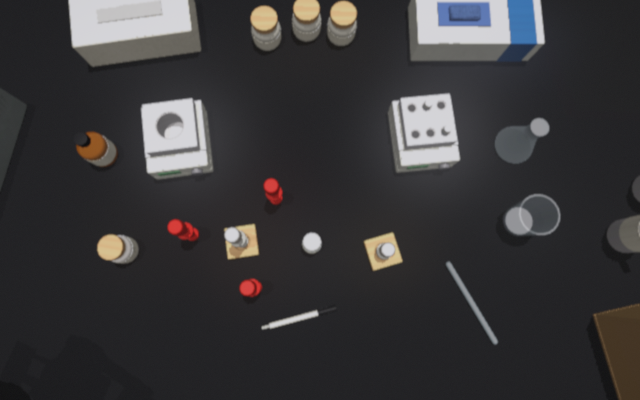

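View pics/wrist0.png

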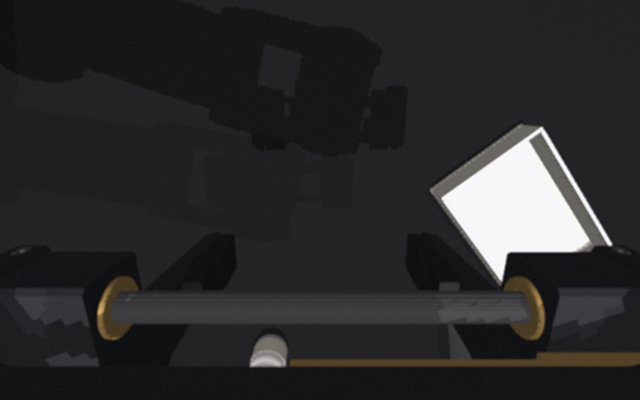

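The scene camera shows the long rod at about (364,150), ringed by three red look-alikes, and the single-well heater at (455,190). In the top view the knob is at about (233,236), the well at (170,127), and the reds at (272,187), (180,228) and (249,289). Next I'll zoom in and measure these.

```bash
cat > h.py <<'E'
import numpy as np
from scipy.spatial.transform import Rotation as R
def rot(q): return R.from_quat([q[1],q[2],q[3],q[0]]).as_matrix()
def cam(s,ee=None):
    if "hand_eye" in s:
        T=np.eye(4);T[:3,:3]=rot(ee[1]);T[:3,3]=ee[0];T=T@s["hand_eye"];return T[:3,:3],T[:3,3]
    return rot(s["attitude"]),np.array(s["position"])
def ray(s,u,v,ee=None):
    Rm,p=cam(s,ee);f=200/np.tan(np.radians(s["vfov"])/2)
    d=Rm@np.array([(u-s["cx"])/f,-(v-s["cy"])/f,-1.0]);return p,d/np.linalg.norm(d)
def onz(s,u,v,z,ee=None):
    p,d=ray(s,u,v,ee);return p+d*(z-p[2])/d[2]
def tri(a,b):
    (p,d),(q,e)=a,b
    t=np.linalg.lstsq(np.c_[d,-e],q-p,rcond=None)[0]
    x,y=p+d*t[0],q+e*t[1];return (x+y)/2,np.linalg.norm(x-y)
def proj(s,P,ee=None):
    Rm,p=cam(s,ee);c=Rm.T@(np.array(P)-p);f=200/np.tan(np.radians(s["vfov"])/2)
    return s["cx"]+f*c[0]/-c[2],s["cy"]-f*c[1]/-c[2]
E
python3 - <<'E'
import cv2,numpy as np
t=cv2.imread("pics/top0.png");s=cv2.imread("pics/scene0.png")
a=cv2.resize(t[85:310,110:310],None,fx=2.6,fy=2.6,interpolation=cv2.INTER_CUBIC)
cv2.imwrite("pics/t_crop.png",a)
b=cv2.resize(s[110:240,310:510],None,fx=4,fy=4,interpolation=cv2.INTER_CUBIC)
cv2.imwrite("pics/s_crop.png",b)
E
```

```text
(no output)
```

View pics/t_crop.png

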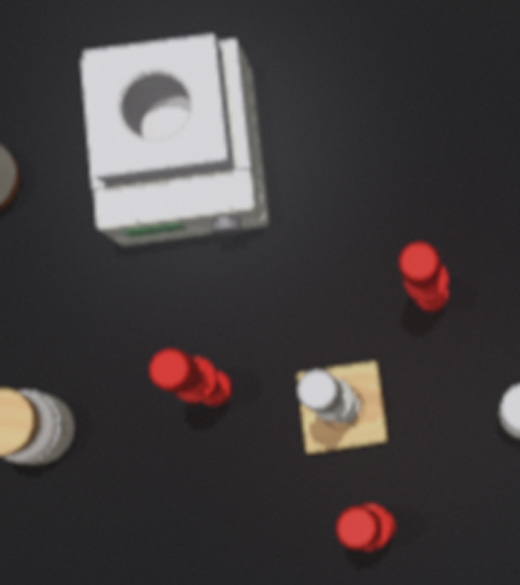

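View pics/s_crop.png

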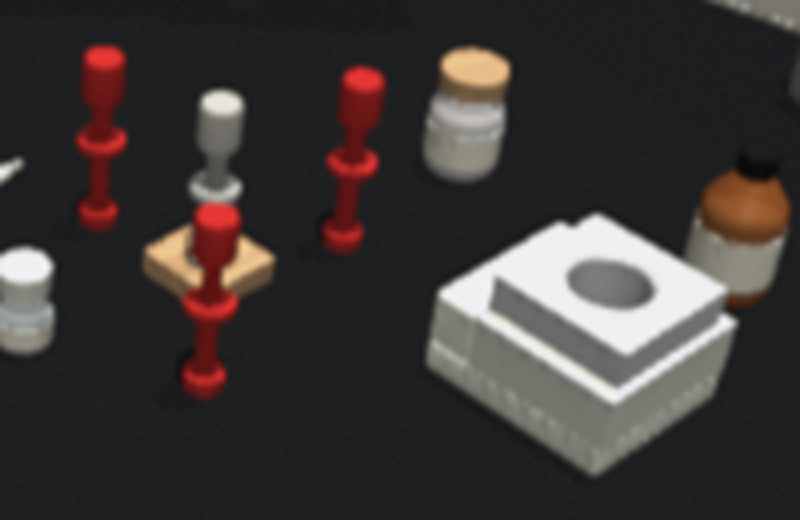

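Run:
```python
from cell import imaging,sensors
from h import *
import cv2
np.set_printoptions(precision=4,suppress=True)
T=imaging.snapshot("top");S=imaging.snapshot("scene")
tc=lambda x,y:((x+.5)/2.6-.5+110,(y+.5)/2.6-.5+85)
sc=lambda x,y:((x+.5)/4-.5+310,(y+.5)/4-.5+110)
K=onz(T,*tc(320,387),.126);K2=onz(S,*sc(221,101),.126)
print("knob",K,K2,tri(ray(T,*tc(320,387)),ray(S,*sc(221,101))))
W=onz(T,*tc(156,105),.08);W2=onz(S,*sc(611,284),.08)
print("well",W,W2,tri(ray(T,*tc(156,105)),ray(S,*sc(611,284))))
c=[onz(T,*tc(*p),.08) for p in[(82,50),(215,36),(230,163),(95,180)]]
print(np.array(c),np.mean(c,0),[np.linalg.norm(c[i]-c[i-1]) for i in range(4)])
c=[onz(T,*tc(*p),.016) for p in[(297,373),(376,361),(387,439),(307,453)]]
print("stand",np.mean(c,0),[np.linalg.norm(c[i]-c[i-1]) for i in range(4)])
c=[onz(S,*sc(*p),.08) for p in[(596,213),(727,292),(628,355),(493,278)]]
print("blockS",np.mean(c,0),[np.linalg.norm(c[i]-c[i-1]) for i in range(4)])
for n,p,q in[("rA",(420,260),(361,76)),("rB",(171,369),None),("rC",(357,527),(104,54))]: print(n,onz(T,*tc(*p),.12))
for p in[(361,76),(104,54),(218,214)]:print(onz(S,*sc(*p),.12))
hsv=cv2.cvtColor(T["pixels"],cv2.COLOR_BGR2HSV)
g=cv2.cvtColor(T["pixels"],cv2.COLOR_BGR2GRAY)
w=((g<170)&(hsv[...,1]<60)).astype(np.uint8)
print(g[120:134,150:196:3])
```

```text
knob [0.4464 0.1199 0.126 ] [0.4429 0.1247 0.126 ] (array([0.4467, 0.1203, 0.1293]), np.float64(0.0022005550127246593))
well [0.6465 0.2432 0.08  ] [0.6483 0.2455 0.08  ] (array([0.6476, 0.2445, 0.0794]), np.float64(0.002646245219018184))
[[0.6865 0.2956 0.08  ]
 [0.6963 0.2046 0.08  ]
 [0.605  0.1913 0.08  ]
 [0.5936 0.282  0.08  ]] [0.6453 0.2434 0.08  ] [np.float64(0.09383749217356985), np.float64(0.09155636687844612), np.float64(0.09223258599595914), np.float64(0.09137922367245054)]
stand [0.4446 0.122  0.016 ] [np.float64(0.05749926407460049), np.float64(0.05677254357658034), np.float64(0.056364610990386275), np.float64(0.05704362225487922)]
blockS [0.6474 0.246  0.08  ] [np.float64(0.09500256704092763), np.float64(0.09281022201559004), np.float64(0.08738136438706955), np.float64(0.08914756494892002)]
rA [0.5279 0.0588 0.12  ]
rB [0.4593 0.2141 0.12  ]
rC [0.3605 0.0965 0.12  ]
[0.4558 0.219  0.12  ]
[0.3565 0.1009 0.12  ]
[0.5264 0.0624 0.12  ]
[[214 214 190 101  92  94  96  97  98  99 103 200 214 213 213 127]
 [214 213 182  94  92  95  97  98 102 113 112 194 214 213 213 132]
 [214 213 182  91  93  95  97 101 116 142 142 189 214 213 213 137]
 [213 214 174  90  93  95  97 113 138 164 165 189 213 213 213 143]
 [213 213 162  91  93  94 101 129 158 171 171 190 213 213 213 147]
 [214 213 154  92  93  94 112 149 174 178 173 191 213 213 213 151]
 [213 213 154  92  92  94 131 180 196 196 182 192 213 213 213 156]
 [213 214 158  93  93  95 159 204 210 210 199 196 213 213 214 162]
 [214 213 168  94  93 107 190 212 213 214 211 203 213 213 213 168]
 [213 213 180  95  94 136 208 213 214 213 213 209 213 213 213 172]
 [214 213 189  97  95 166 212 213 213 214 213 211 213 213 213 178]
 [214 213 198 101  96 184 213 213 213 213 212 212 213 213 213 185]
 [213 214 206 112  96 194 213 214 214 214 210 213 213 213 213 193]
 [213 214 210 138  97 200 213 214 213 213 207 213 213 213 213 199]]
```

```bash
cat >> h.py <<'E'
def quat(th):
    z=np.array([np.cos(th),np.sin(th),0]);x=np.array([0,0,-1.]);y=np.cross(z,x)
    q=R.from_matrix(np.c_[x,y,z]).as_quat();return np.array([q[3],q[0],q[1],q[2]])
E
python3 - <<'E'
from cell import inverse_kinematics,sensors
from h import *
np.set_printoptions(precision=3,suppress=True)
print(rot(sensors.get_obs()["eef_rot"]))
for d in range(-180,180,15):
    q=quat(np.radians(d))
    print(d,[inverse_kinematics(p,q) for p in([.4455,.121,.22],[.4455,.121,.092],[.647,.2443,.26],[.647,.2443,.116])])
E
```

```text
[[-0.    -0.93   0.369]
 [-0.001  0.369  0.93 ]
 [-1.     0.    -0.001]]
-180 [None, None, None, None]
-165 [None, None, None, None]
-150 [array([ 0.008,  0.243,  1.562, -0.   ,  1.337,  2.626]), array([ 0.008,  0.407,  1.755, -0.   ,  0.979,  2.626]), array([0.19 , 0.637, 0.79 , 0.   , 1.715, 2.808]), array([0.19 , 0.724, 1.033, 0.   , 1.384, 2.808])]
-135 [array([ 0.008,  0.243,  1.562, -0.   ,  1.337,  2.364]), array([ 0.008,  0.407,  1.755, -0.   ,  0.979,  2.364]), array([0.19 , 0.637, 0.79 , 0.   , 1.715, 2.547]), array([0.19 , 0.724, 1.033, 0.   , 1.384, 2.547])]
-120 [array([ 0.008,  0.243,  1.562, -0.   ,  1.337,  2.102]), array([ 0.008,  0.407,  1.755, -0.   ,  0.979,  2.102]), array([ 0.19 ,  0.637,  0.79 , -0.   ,  1.715,  2.285]), array([ 0.19 ,  0.724,  1.033, -0.   ,  1.384,  2.285])]
-105 [array([ 0.008,  0.243,  1.562, -0.   ,  1.337,  1.84 ]), array([ 0.008,  0.407,  1.755, -0.   ,  0.979,  1.84 ]), array([ 0.19 ,  0.637,  0.79 , -0.   ,  1.715,  2.023]), array([ 0.19 ,  0.724,  1.033, -0.   ,  1.384,  2.023])]
-90 [array([ 0.008,  0.243,  1.562, -0.   ,  1.337,  1.
[... 3430 characters left out ...]
]
135 [array([ 0.008,  0.243,  1.562, -0.   ,  1.337, -2.348]), array([ 0.008,  0.407,  1.755, -0.   ,  0.979, -2.348]), array([ 0.19 ,  0.637,  0.79 ,  0.   ,  1.715, -2.166]), array([ 0.19 ,  0.724,  1.033,  0.   ,  1.384, -2.166])]
150 [array([ 0.008,  0.243,  1.562, -0.   ,  1.337, -2.61 ]), array([ 0.008,  0.407,  1.755, -0.   ,  0.979, -2.61 ]), array([ 0.19 ,  0.637,  0.79 ,  0.   ,  1.715, -2.428]), array([ 0.19 ,  0.724,  1.033,  0.   ,  1.384, -2.428])]
165 [array([ 0.008,  0.243,  1.562, -0.   ,  1.337, -2.872]), array([ 0.008,  0.407,  1.755, -0.   ,  0.979, -2.872]), array([ 0.19 ,  0.637,  0.79 , -0.   ,  1.715, -2.689]), array([ 0.19 ,  0.724,  1.033, -0.   ,  1.384, -2.689])]
```

Run:
```python
from cell import manip,sensors,imaging
from h import *
import cv2
manip.reach([.4455,.121,.20],quat(np.radians(49)))
o=sensors.get_obs();s=imaging.snapshot("wrist");cv2.imwrite("pics/w1.png",s["pixels"])
print(o["clock"],o["ee_pos"],proj(s,[.4455,.121,.126],(o["ee_pos"],o["eef_rot"])))
```

```text
1.9333 [0.44542801 0.12165268 0.20011379] (np.float64(318.2029140735976), np.float64(206.37363202719115))
```

View pics/w1.png

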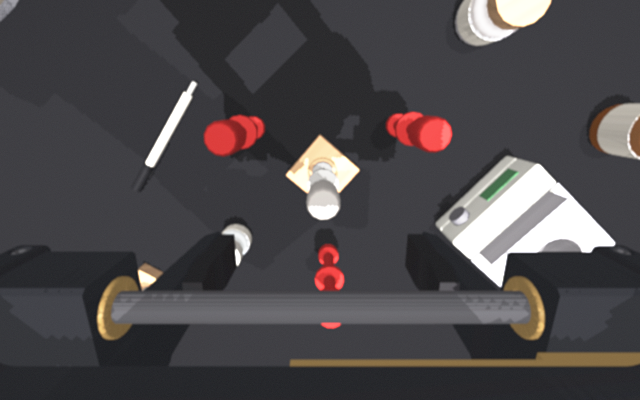

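Run:
```python
from cell import sensors,imaging
from h import *
import cv2
o=sensors.get_obs();ee=(o["ee_pos"],o["eef_rot"]);s=imaging.snapshot("wrist");im=s["pixels"]
c=cv2.resize(im[120:240,270:380],None,fx=5,fy=5,interpolation=cv2.INTER_CUBIC);cv2.imwrite("pics/w1c.png",c)
g=cv2.cvtColor(im,cv2.COLOR_BGR2GRAY);h=cv2.cvtColor(im,cv2.COLOR_BGR2HSV)
m=((g>140)&(h[...,1]<40)).astype(np.uint8);m[:, :290]=0;m[:,360:]=0;m[:185]=0;m[225:]=0
k=cv2.findContours(m,0,2)[0]
for q in k: print(cv2.boundingRect(q),cv2.minEnclosingCircle(q))
for u,v in[(323,206),(323,205)]: print(onz(s,u,v,.126,ee))
```

```text
(333, 185, 12, 7) ((338.5, 186.0), 5.590270042419434)
(299, 185, 41, 35) ((317.0, 200.0), 23.430849075317383)
[0.44759196 0.12399595 0.126     ]
[0.44699531 0.12451186 0.126     ]
```

View pics/w1c.png

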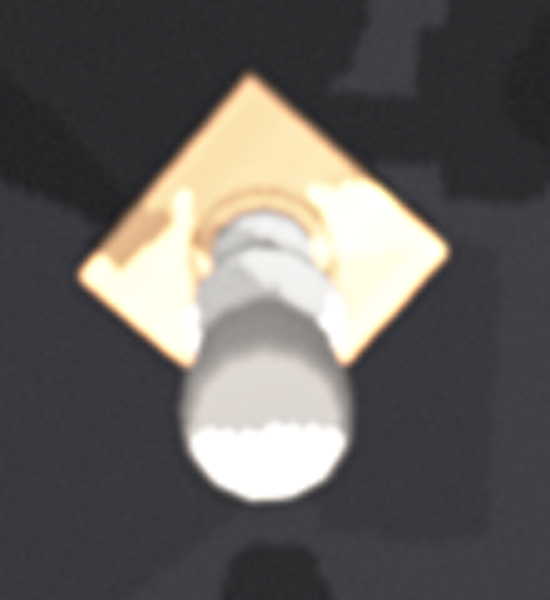

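Run:
```python
from cell import manip,sensors,imaging
from h import *
import cv2
f0=sensors.get_obs()["contact_force"]
manip.servo_line([.445,.1238,.16]);manip.servo_line([.445,.1238,.092],v=.08)
print(sensors.get_obs()["contact_force"]-f0)
manip.grab();o=sensors.get_obs();print(o["clock"],o["opening"]*88,o["ee_pos"],o["contact_force"]-f0)
cv2.imwrite("pics/w2.png",imaging.snapshot("wrist")["pixels"])
cv2.imwrite("pics/s2.png",imaging.snapshot("scene")["pixels"])
```

```text
[ 0.87755394 -0.05711255  0.55033767]
4.425 24.446255830068782 [0.44502905 0.12379579 0.09202821] [ 1.53941429 -0.30729789  0.90288673]
```

View pics/s2.png

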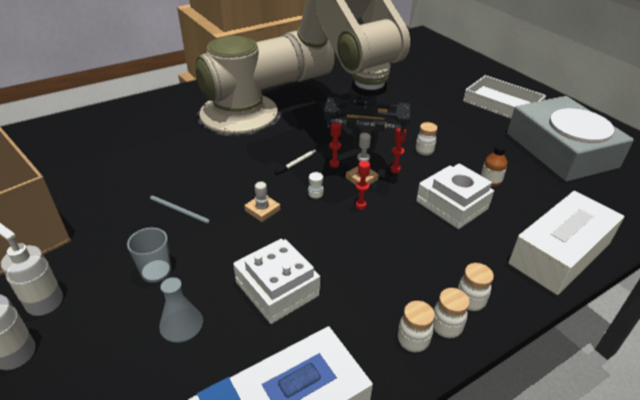

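View pics/w2.png

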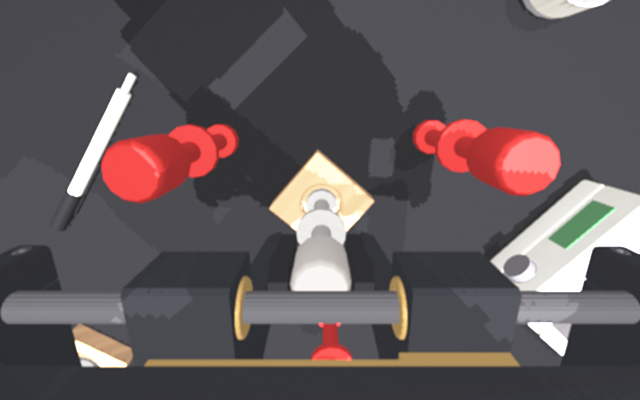

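The wrist view shows the knob between the pads at (322,265), with the opening close to the 26 mm knob width. All three reds are still standing. Now I'll lift.

Run:
```python
from cell import manip,sensors,imaging
from h import *
import cv2
f0=sensors.get_obs()["contact_force"]
manip.servo_line([.445,.1238,.13],v=.08)
manip.servo_line([.445,.1238,.255],v=.15)
o=sensors.get_obs();print(o["clock"],o["opening"]*88,o["contact_force"]-f0)
manip.servo_line([.647,.244,.255],v=.15)
o=sensors.get_obs();print(o["clock"],o["opening"]*88,o["ee_pos"])
for n in("wrist","scene","top"):
    s=imaging.snapshot(n);cv2.imwrite(f"pics/{n}3.png",s["pixels"])
    print(n,proj(s,[.647,.244,.169],(o["ee_pos"],o["eef_rot"])))
a=cv2.imread("pics/scene3.png")[20:250,300:560];b=cv2.imread("pics/top3.png")[60:290,100:300]
cv2.imwrite("pics/m3.png",np.hstack([cv2.resize(a,None,fx=1.7,fy=1.7),cv2.resize(b,None,fx=1.7,fy=1.7)]))
```

```text
6.1333 24.719963736916867 [ 0.61515877 -0.70335444 -1.77615009]
7.85 24.499276141551327 [0.64678109 0.24389318 0.25516004]
wrist (np.float64(319.1873319367304), np.float64(201.08368951904816))
scene (np.float64(469.76904636926724), np.float64(146.8458452675561))
top (np.float64(152.66675515767295), np.float64(105.81381764907351))
```

View pics/wrist3.png

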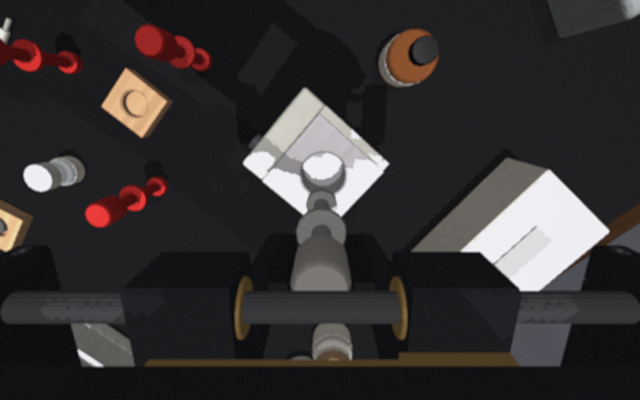

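View pics/m3.png

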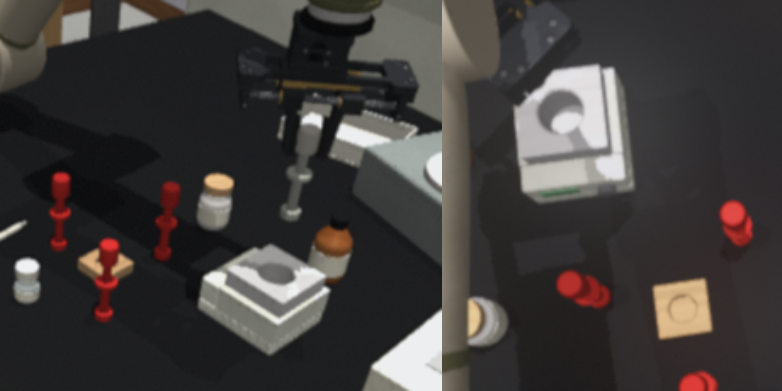

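Run:
```python
from cell import sensors,imaging
from h import *
import cv2
o=sensors.get_obs();ee=(o["ee_pos"],o["eef_rot"])
s=imaging.snapshot("wrist");S=imaging.snapshot("scene")
c=cv2.resize(s["pixels"][80:250,230:400],None,fx=3.4,fy=3.4,interpolation=cv2.INTER_CUBIC);cv2.imwrite("pics/w3c.png",c)
for u,v in[(323,168),(323,172)]:print(onz(s,u,v,.08,ee))
print("pred well",proj(s,[.647,.244,.08],ee))
x=o["ee_pos"]
for d in(-.086,-.024,.004,.034):print(d,proj(s,x+[0,0,d],ee),proj(S,x+[0,0,d]))
```

```text
[0.64293369 0.25239662 0.08      ]
[0.64618589 0.24957598 0.08      ]
pred well (np.float64(319.53970311669593), np.float64(175.94474958551106))
-0.086 (np.float64(318.883424393618), np.float64(201.01939478165818)) (np.float64(469.67464380331546), np.float64(146.69646331025973))
-0.024 (np.float64(318.36665381482044), np.float64(232.17122778525487)) (np.float64(476.00368186886897), np.float64(120.96091431012114))
0.004 (np.float64(318.0054360740774), np.float64(253.94606404576103)) (np.float64(479.02898086997163), np.float64(108.65924541880938))
0.034 (np.float64(317.45128069089424), np.float64(287.3515183483908)) (np.float64(482.3948625254375), np.float64(94.97267703737351))
```

View pics/w3c.png

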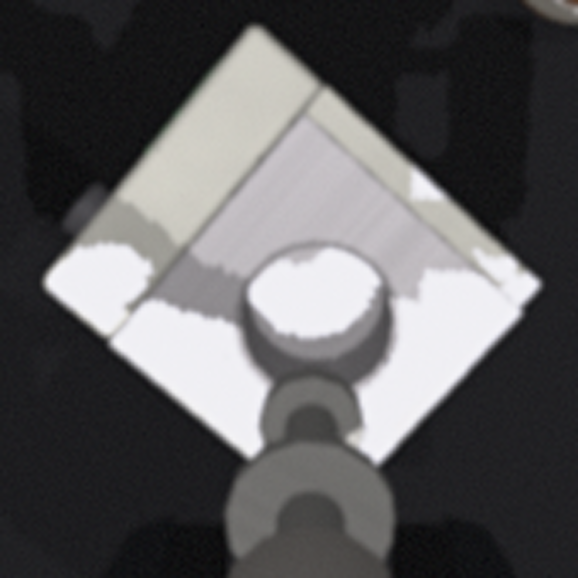

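Run:
```python
from cell import manip,sensors,imaging
from h import *
import cv2
p=np.array([.6465,.2455])
manip.servo_line([*p,.195],v=.15)
F=lambda:sensors.get_obs()["contact_force"]
manip.hold(.1);f0=F();print(f0)
manip.servo_line([*p,.125],v=.06)
print(sensors.get_obs()["clock"],sensors.get_obs()["ee_pos"],F()-f0)
z=.125
while z>.108:
    z-=.001;manip.servo_line([*p,z],v=.03);d=F()-f0
    print(round(z,4),sensors.get_obs()["ee_pos"][2].round(4),d.round(2))
    if d[2]>10 or np.linalg.norm(d[:2])>8:break
manip.hold(.1);o=sensors.get_obs();print(o["clock"],o["ee_pos"],F()-f0,o["wrist_torque"])
np.save("f0.npy",f0)
for n in("wrist","scene"):cv2.imwrite(f"pics/{n}4.png",imaging.snapshot(n)["pixels"])
a=cv2.imread("pics/scene4.png")[60:240,330:560]
cv2.imwrite("pics/m4.png",cv2.resize(a,None,fx=3,fy=3))
```

```text
[ 0.60235426 -0.43231771 -1.72133394]
10.0667 [0.64668898 0.24554171 0.12547424] [-1.23652534  0.74301188  0.32346202]
0.124 0.1241 [-0.7  -0.01  0.6 ]
0.123 0.1229 [-1.33  0.1  -0.14]
0.122 0.1219 [-0.61  0.91 -0.41]
0.121 0.1209 [-1.76  0.85  0.3 ]
0.12 0.1199 [0.16 0.79 0.17]
0.119 0.1189 [-1.02  1.   -0.98]
0.118 0.1179 [-1.18 -0.1   0.16]
0.117 0.1169 [-0.91  0.96  0.87]
0.116 0.1161 [-0.68  0.58  0.46]
0.115 0.116 [-2.21  0.46  7.97]
0.114 0.1159 [-2.57  0.18 11.86]
12.9167 [0.64716133 0.24557848 0.11593283] [-2.02784407  0.24075212 12.30256158] [-0.18060737  0.28644777 -0.01488451]
```

View pics/m4.png

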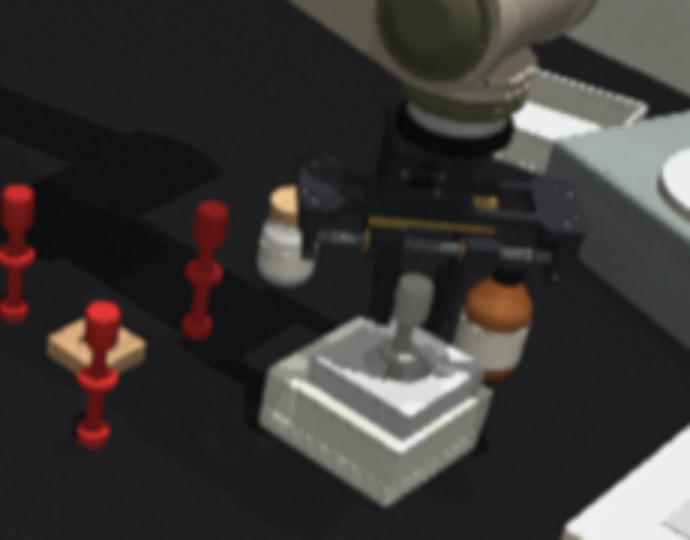

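View pics/wrist4.png

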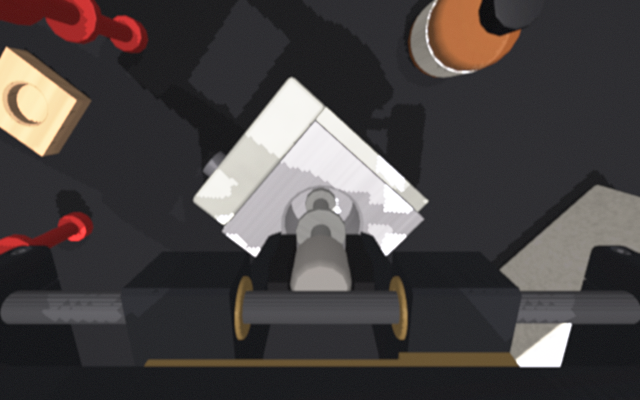

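The rod bottomed at TCP z = 0.116, exactly as the geometry predicts, with 12 N of contact force. The scene view shows the collar just above the block. Next: hold, relax, release.

Run:
```python
from cell import manip,sensors,imaging
from h import *
import cv2
f0=np.load("f0.npy");p=[.6465,.2455]
t=sensors.get_obs()["clock"]
for i in range(5):
    manip.hold(.45);print((sensors.get_obs()["contact_force"]-f0).round(1))
print("held",sensors.get_obs()["clock"]-t)
manip.servo_line([*p,.1157],v=.03)
print((sensors.get_obs()["contact_force"]-f0).round(1))
manip.open_gripper()
o=sensors.get_obs();print(o["opening"],(o["contact_force"]-f0).round(1))
manip.servo_line([*p,.16],v=.08);manip.servo_line([*p,.25],v=.2)
o=sensors.get_obs();print(o["clock"],o["ee_pos"],(o["contact_force"]-f0).round(1))
s=imaging.snapshot("wrist")
cv2.imwrite("pics/wrist5.png",s["pixels"]);cv2.imwrite("pics/scene5.png",imaging.snapshot("scene")["pixels"])
e=(o["ee_pos"],o["eef_rot"]);print(proj(s,[*p,.15],e),proj(s,[*p,.08],e))
a=cv2.imread("pics/scene5.png")[60:240,330:560]
cv2.imwrite("pics/m5.png",cv2.resize(a,None,fx=3,fy=3))
```

```text
[-1.9  0.7 12. ]
[-1.7 -0.2 11. ]
[-1.2  0.5 12. ]
[-1.8 -0.  12.2]
[-1.3 -0.9 12.1]
held 2.25
[-0.6  0.3  6. ]
1.0006819305148378 [-1.   1.2  2.1]
17.8417 [0.64614607 0.24543059 0.24836358] [-0.5  0.3  0.8]
(np.float64(319.55250413020116), np.float64(196.9813139623004)) (np.float64(319.88585069864587), np.float64(177.84230671444604))
```

View pics/m5.png

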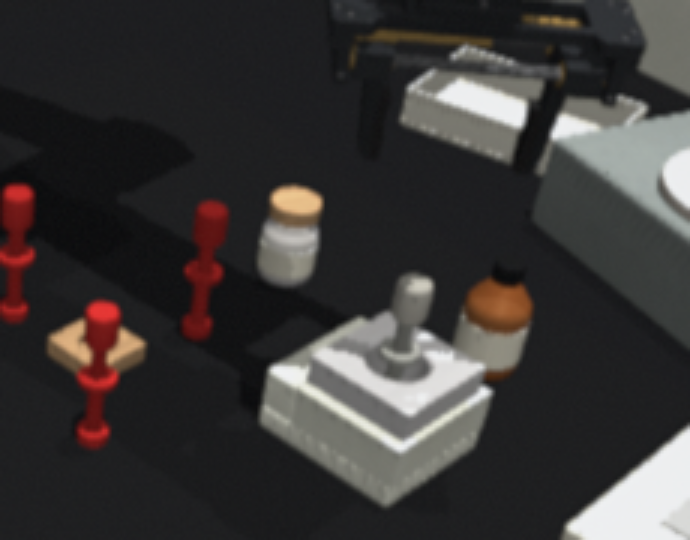

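View pics/wrist5.png

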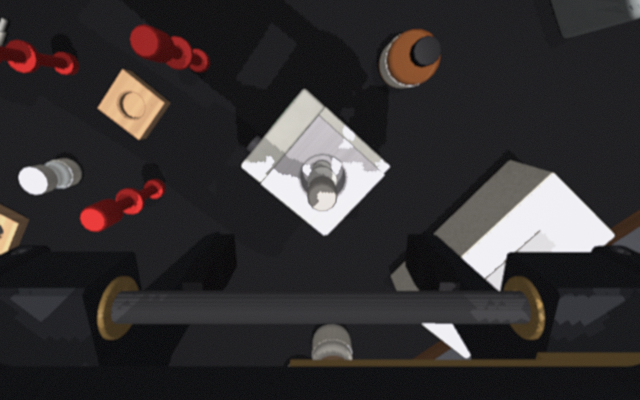

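View pics/scene5.png

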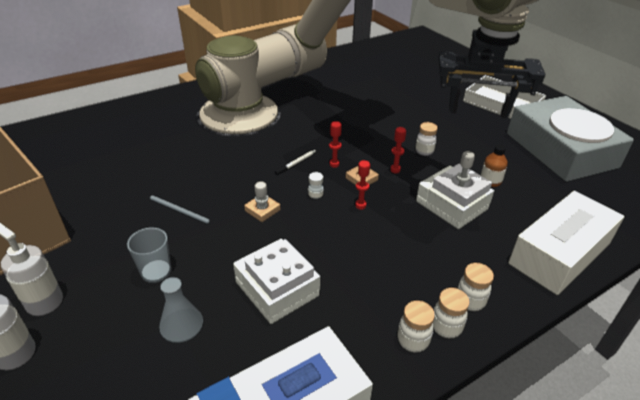

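The scene view shows the rod upright in the well at (466,170) and clear of the gripper. The short rod is still in its stand at (261,195), and the reds are standing where they were.

```bash
python3 -c "
from cell import workorder,sensors
workorder.sign_off();print(sensors.get_obs()['clock'])"
```

```text
the job is handed in; nothing more can be done
the job is handed in; nothing more can be done
```

The long rod is standing upright on the floor of the wide well, and the job is handed in. I took it by the knob and lowered it until it bottomed. I pressed it down at about 12 N for 2.25 s, then let go and lifted clear, at about 18 s of the 35 s allowed.

- **Bottoming:** contact came at TCP height 0.116 m, matching the 30 mm well floor.
- **Final pictures:** the rod is upright and free of the gripper. The short rod is still in its stand, and the three red look-alikes are where they were.
- **Disagreements:** the cameras differed by up to about 5 mm on the knob's position and about 4 mm on the well's. I used averages, well within the 12 mm clearance around the foot. The opening read 24.5 mm on the 26 mm knob, and the grip held throughout.

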